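Vent and empty the glue-curing box

ROBOT

A 6-joint arm with a two-finger parallel gripper is mounted at the origin on the work surface. World frame = base frame: x ahead of the robot, y to its left, z up, the work surface at z = 0. Lengths are in m, angles in rad, forces in N, time in s.
With the tool pointing down it reaches from about 0.3 to 0.775 m from the base axis. Payload 14.6 kg.
Tool frame: the origin (TCP) lies at the very end of the fingers, on their centre line; the grasp point (between the pads) lies 19 mm behind it; z points along the fingers, y is the line along which they close (so a half turn about z gives the same grasp; the last joint's range is limited). The gripper opens to 94 mm and grips with 3 to 60 N. Pads are 16 mm wide; open, the fingers measure 119 mm over their backs; the gripper's body (75 mm by 177 mm) begins 78 mm behind the grasp point.
Start: joints at [1.259, 0.3, 1.521, -0, 1.321, -0.067], TCP at [0.133, 0.534, 0.205] pointing down, gripper open.
Joint ranges: [-3.03, 3.03], [-0.79, 2.21], [0.23, 2.52], [-1.04, 4.18], [0, 3.07], [-2.55, 2.55]. Speed limits (rad/s): [2.22, 2.22, 2.57, 3.14, 3.14, 3.14].

INTERFACE

Orientations are given as [roll, pitch, yaw] about the fixed x, y, z axes, in that order (R = Rz(yaw) Ry(pitch) Rx(roll)).
In Python, from station import ctrl, cams gives the robot as it stands. The module is installed in compiled form; this text tells all that it offers.
- The arm moves only by the tool arm_command, never from a script. Its argument "plan" is a list that holds one entry, the list of rows, each a list of 7 numbers: the shift along the tool's x, y, z in shares of 0.6 m (1.0 is 0.6 m), then the turn, a rotation vector about the tool's x, y, z in a scale on which 1.0 is pi rad, then the closure, from -1 (fully open) to 1 (shut). A call has 1 to 12 rows; each row is the pose to reach, as a shift and turn from the pose commanded when the call began, along the tool's axes at that moment; what a row does not reach only later rows make up. A row lasts 1/10 s, in which the tool goes at most 50 mm and 8.59 degrees, less where a joint would pass 70% of its speed; a pose out of reach is approached as far as the arm can. Shift and turn numbers lie between -1 and 1, and a call with a number outside is refused. A call with a gripper value outside its range is refused whole. The fingers move at their own pace and stop on an object; "squeeze" is the grip in N (left out, the last holds). Time passes only in rows, so rows that repeat a pose let the fingers close. It gives the time, the measured TCP pose, the force, the opening and the grip force at its end, in the units of the state.
- ctrl.get_obs(): the state, without advancing time (a new reading comes with each control period).
- cams.camera(name): name is "side" or "top" or "wrist"; returns (picture, depth): 384x512x3 uint8, blue, green, red; 384x512 float32, m along the optical axis (not along the pixel's ray), 0 where there is no reading.
- cams.camera_info(name): a dict with "fx", "fy", "cx", "cy" (pixels), "world_to_cam" (4x4, takes a point from world to camera coordinates). Camera axes: x right, y down, z forward; pixel columns grow to the right and rows downward; lengths in m; the calibration is good to about 2 mm. A picture is of the moment at which its call begins: read the wrist's pose just before it. camera_info takes no time and is no camera call; for the wrist camera it gives the pose at the moment of the call.
- ctrl.hand_in(): hands the job in; it is judged then, once.
The state is a dict: "time_s": time; "qpos": joint angles; "joint_vel": joint speeds; "tau": joint torques, N m; "ee_pos": TCP position; "eef_rot": TCP orientation; "force": force on the tool from outside, world axes, zero at the start; "moment": the same for the moment, N m; "grip_width": finger opening in m; "grip_force": force on a finger pad.
Only numpy, scipy, OpenCV 4.12 (cv2) and the standard library are available. Lean on these libraries where they do the work, as an engineer would, in place of code of your own. Each camera call takes 0.05 s, during which the arm holds its last target. There are 200 camera calls.

TASK

The glue has set, so empty the curing box: first vent it by twisting its orange spring-return knob clockwise all the way to the stop and letting it spring back, then push down on the free edge of the lid until the catch pops it ajar, and swing the lid right over so that it stands open to air. Take out every blank and lower them one at a time, flat, straight and centred, onto the pile of blanks on the small pallet, whose height is not known: feel for contact and set them down gently, never drop or slam them. When all are on the pile, put the sanding block flat on top, centred, to keep it pressed, and leave the other things on the bench where they are.

Things in the scene. Friction and masses are not known exactly. Their poses are not given: they have to be found in the camera images.
- curing_box: fixed box; origin at the bench under the middle of its inside. Inside 262 (x) by 148 (y), steel floor at z = 35, rim at z = 87; walls 8 thick at -x and +y, 24 at +x and -y (outer x -139 to 155, y -98 to 82). A blue ledge, 50 high, runs along its -y side out to y = -210 and carries the vent knob
- lid (a joint): angle (rad) of the lid, an aluminium plate 294 x 180 x 10 without handle, top at z = 105, hinged along the box's +y side. 0 = shut, latched. Pushed in 5 to 6 mm at the free edge (about 7 N, stop at -0.036) and released, it pops up to about 0.28 (free edge 50 mm up). Lift it by a finger under that edge. It rests at its stop, 1.83; from below 1.57 it falls back to 0.28
- lid_hinge (a point): point on the lid's hinge axis (parallel to the box's x), half-way along it, at mid-thickness of the lid; it turns with the lid
- lid_push (a point): centre of the orange dot on the lid's top face, where to push, 155 from the hinge; it moves with the lid
- lid_edge (a point): middle of the lid's free edge, 180 from the hinge, at mid-thickness; it moves with the lid
- vent_knob (a joint): angle (rad) of the orange vent knob, 0 at rest, growing clockwise seen from above to its stop at 1.2; a spring (0.04 to 0.16 N m) turns it back when released
- knob_grip (a point): on the knob's vertical axis at the height to grip: the upright bar of the knob, 46 long, 14 thick and 32 high, its top 7 above this point; the point's x axis runs along the bar (parallel to the box's x at rest) and turns with it. The axis is 60 from the lid's free edge; the ledge is 37 below the point
- blank_a: loose glued-up wooden blank of three strips (pine, walnut, pine), 48 wide (its x), 120 long (its y), 16 thick (z); origin at the centre of its underside. Flat in the curing box at first, alongside the others, its length across the box; it may be absent
- blank_b: loose glued-up wooden blank of three strips (oak, pine, oak), 48 wide (its x), 120 long (its y), 20 thick (z); origin at the centre of its underside. Flat in the curing box at first, alongside the others, its length across the box; it may be absent
- blank_c: loose glued-up wooden blank of three strips (walnut, pine, walnut), 48 wide (its x), 120 long (its y), 24 thick (z); origin at the centre of its underside. Flat in the curing box at first, alongside the others, its length across the box; it may be absent
- pallet: fixed small wooden pallet 100 (x) by 150 (y), 12 thick; origin at the centre of its underside on the bench. On it, fixed and centred, lies a pile of earlier blanks (48 x 120, length along the pallet's y) whose height differs from start to start: its top is 30 to 75 above the bench
- sanding_block: loose oak sanding block with black rubber sole, 115 long (its x), 50 wide (y), 36 high; origin at the centre of its underside; lies sole down on the bench
- glue_bottle: bystander: white glue bottle, 60 across, 170 tall; leave alone; origin at its underside's centre
- toy: bystander: wooden toy base 120 x 70 with four square legs up, 60 tall; leave alone; origin at its underside's centre
- carton: bystander: orange carton 110 x 200 x 75; leave alone; origin at its underside's centre
- screwdriver: bystander: red-handled screwdriver lying down, about 200 long; leave alone
- mug: bystander: blue mug, 76 across, 90 tall; leave alone; origin at its underside's centre
- offcut: bystander: wood offcut 80 x 40 x 25; leave alone; origin at its underside's centre
Things that resemble listed ones, but are neither listed nor needed, are in the scene too. What is shaped like the sanding_block but green or purple is not meant.

How it is judged:
By the outcome, as a careful person would: the job done as asked, in the order asked, and still so for the second after the job is handed in, with the robot touching nothing.
Of blank_a, blank_b, blank_c only 2 to 3 are there at a start; the rules pass over those that are not, and their reading is None.
At some moment in a run one of sanding_block may be knocked a few centimetres aside while the robot is not near it.
It also fails if it takes over 210 s, if anything falls off the work surface, if the arm or the gripper's body presses on something with over 40 N, if the wrist force passes 120 N, or if a joint passes its speed limit or range.

## Working session

There is one attempt and no reset: what is moved stays moved. The work goes in short steps, Python scripts to look and compute and a tool call to move; the robot and the scene stay as the last step left them, time stands still between calls to the robot, and variables do not carry over. Pictures are saved under pics/ and viewed, at most 14 in all, crops included, and the job is handed in when it is done.

Besides the shell and the picture viewer there is one more tool, called after "Emit:" as name([rows], argument=value, ...), one row to a line, values as JSON. arm_command: Moves the arm, as the interface text tells. Its arguments: {"type":"object","properties":{"plan":{"type":"array"},"squeeze":{"type":"number"}},"required":["plan"]}

```bash
mkdir -p pics; cat > h.py <<'E'
import numpy as np, cv2
from station import ctrl, cams
from scipy.spatial.transform import Rotation as R
def shot(n,f=None):
    i=cams.camera_info(n); p,d=cams.camera(n)
    if f: cv2.imwrite('pics/'+f,p)
    return p,d,i
def pts(d,i):
    v,u=np.mgrid[:d.shape[0],:d.shape[1]]
    c=np.stack([(u-i['cx'])/i['fx']*d,(v-i['cy'])/i['fy']*d,d,np.ones_like(d)],-1)
    w=c@np.linalg.inv(np.array(i['world_to_cam'])).T
    w[d==0]=np.nan
    return w[...,:3]
def ray(uv,i,z):
    T=np.linalg.inv(np.array(i['world_to_cam'])); r=T[:3,:3]@[(uv[0]-i['cx'])/i['fx'],(uv[1]-i['cy'])/i['fy'],1]
    return T[:3,3]+r*(z-T[2,3])/r[2]
def delta(pos,rot=None):
    "tool-frame shift (mm) and rotvec from present measured pose"
    o=ctrl.get_obs(); A=R.from_euler('xyz',o['eef_rot'])
    s=A.inv().apply(np.array(pos)-o['ee_pos'])*1000
    t=np.zeros(3) if rot is None else (A.inv()*R.from_euler('xyz',rot)).as_rotvec()
    return s.round(1),t.round(4)
E
python3 - <<'E'
from h import *
np.set_printoptions(precision=3,suppress=True)
o=ctrl.get_obs(); print(o)
for n in('top','side','wrist'):
    p,d,i=shot(n,n+'0.png'); np.savez('/tmp/%s0.npz'%n,p=p,d=d,w=pts(d,i)); print(n,i['fx'],np.linalg.inv(np.array(i['world_to_cam'])))
E
```

```text
{'time_s': 0.0, 'qpos': array([ 1.259,  0.3  ,  1.522, -0.   ,  1.321, -0.067]), 'joint_vel': array([ 0.001,  0.   ,  0.001, -0.   ,  0.001,  0.   ]), 'tau': array([  0.   , -53.181, -35.273,   0.071,   0.025,  -0.   ]), 'ee_pos': array([0.133, 0.533, 0.205]), 'eef_rot': array([-3.14 , -0.   ,  2.897]), 'force': array([-0.417,  0.087, -0.044]), 'moment': array([-0.008, -0.003, -0.019]), 'grip_force': 0.0, 'grip_width': 0.09398737264111566}
top 454.6290490503628 [[-0.026 -0.993  0.117  0.331]
 [-1.     0.027  0.013 -0.058]
 [-0.017 -0.116 -0.993  1.578]
 [ 0.     0.     0.     1.   ]]
side 445.8587715855101 [[-0.999 -0.039  0.033  0.488]
 [-0.05   0.562 -0.825  0.935]
 [ 0.014 -0.826 -0.563  0.772]
 [ 0.     0.     0.     1.   ]]
wrist 271.88927585163935 [[ 0.242  0.944  0.224  0.069]
 [ 0.97  -0.235 -0.056  0.549]
 [-0.001  0.23  -0.973  0.384]
 [ 0.     0.     0.     1.   ]]
```

View pics/top0.png

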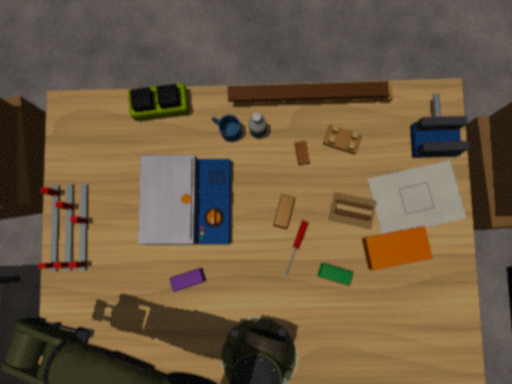

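View pics/side0.png

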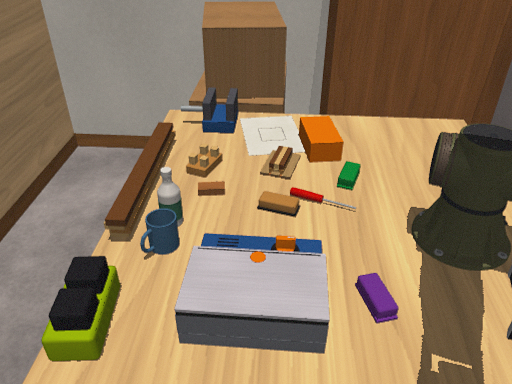

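The top view shows the box at (185,200) with its knob at (214,217) and orange dot at (186,199). The oak block is at (285,211) and the pallet at (352,210). The side view agrees.

```bash
python3 - <<'E'
from h import *
np.set_printoptions(precision=4,suppress=True)
D=np.load('/tmp/top0.npz');p,d,w=D['p'],D['d'],D['w']; i=cams.camera_info('top')
S=np.load('/tmp/side0.npz');si=cams.camera_info('side')
def obj(name,m,wz):
    n,l,st,c=cv2.connectedComponentsWithStats(m.astype(np.uint8))
    for k in range(1,n):
        if st[k,4]<25: continue
        mm=l==k; z=np.nanmedian(wz[mm][:,2])
        pp=wz[mm][:,:2].astype(np.float32); r=cv2.minAreaRect(pp)
        print(name,'px',c[k].round(1),st[k,4],'z',round(float(z),4),'mean',np.nanmean(wz[mm],0),'rect',np.round(r[0],4),np.round(r[1],4),round(r[2],1))
for nm,P,W in(('top',p,w),('side',S['p'],S['w'])):
    hsv=cv2.cvtColor(P,cv2.COLOR_BGR2HSV); h,s,v=cv2.split(hsv)
    obj(nm+' orange',(h>5)&(h<18)&(s>210)&(v>150),W)
    obj(nm+' blue',(h>100)&(h<125)&(s>150),W)
# heights near pallet, block
def reg(name,u0,u1,v0,v1,z0,z1):
    m=np.zeros(d.shape,bool); m[v0:v1,u0:u1]=1; m&=(w[...,2]>z0)&(w[...,2]<z1); obj(name,m,w)
reg('pallet all',322,385,185,235,.006,.1); reg('pile',322,385,185,235,.025,.1); reg('block',270,300,188,232,.02,.06)
reg('lid',130,240,145,255,.085,.12); reg('ledge',195,240,145,255,.035,.07)
print(w[195:230:3,335:375:4,2])
a=cv2.resize(p[140:260,120:240],None,fx=5,fy=5,interpolation=2);b=cv2.resize(p[180:240,260:400],None,fx=5,fy=5,interpolation=2)
cv2.imwrite('pics/c1.png',b)
E
```

```text
top orange px [185.9 198.1] 38 z 0.1075 mean [0.5269 0.2216 0.1073] rect [0.5273 0.2214] [0.0206 0.0214] 0.4
top orange px [398.8 247.7] 1906 z 0.0754 mean [ 0.348  -0.4703  0.0754] rect [ 0.3475 -0.471 ] [0.1039 0.192 ] 10.0
top blue px [229.1 122.3] 57 z 0.0307 mean [0.7994 0.0828 0.0339] rect [0.7969 0.0837] [0.0202 0.0611] 10.0
top blue px [432.1 136.3] 656 z 0.0509 mean [ 0.724  -0.6126  0.0509] rect [ 0.7032 -0.6206] [0.1515 0.11  ] 80.0
top blue px [224.7 130.7] 36 z 0.0065 mean [0.7741 0.1003 0.0194] rect [0.7672 0.0954] [0.0615 0.0237] 20.6
top blue px [233.8 134.7] 39 z 0.0706 mean [0.7466 0.0649 0.0624] rect [0.7575 0.0666] [0.0393 0.0454] 25.8
top blue px [213.4 198.5] 2347 z 0.0504 mean [0.531  0.1391 0.0504] rect [0.5238 0.1409] [0.1097 0.2827] 87.6
side orange px [320.5 129.7] 818 z 0.0773 mean [ 0.3499 -0.4622  0.0773] rect [ 0.3506 -0.4696] [0.1106 0.2042] 10.3
side orange px [284.  237.9] 60 z 0.0957 mean [0.4696 0.1413 0.0955] rect [0.4662 0.1376] [0.012  0.0428] 67.8
side orange px [285.1 249. ] 42 z 0.0662 mean [0.4658 0.1469 0.0663] rect [0.466  0.1475] [0.0376 
[... 1424 characters left out ...]
0147  0.013
   0.0094]
 [ 0.0086  0.0435  0.0431  0.0429  0.041   0.0428  0.0408  0.0373  0.0426
   0.0463]
 [ 0.0319  0.0404  0.0431  0.0441  0.0352  0.043   0.044   0.0461  0.0425
   0.0441]
 [ 0.0328  0.0426  0.0403  0.0424  0.0411  0.0439  0.0466  0.0449  0.04
   0.0475]
 [ 0.0084  0.0177  0.0133  0.0176  0.0419  0.0416  0.0396  0.0387     nan
   0.0151]
 [ 0.01    0.0078  0.0185  0.0097  0.0177  0.0182  0.008   0.0296  0.0448
   0.0097]
 [-0.0003  0.016      nan  0.01    0.0144  0.0158  0.0133  0.0111  0.0132
   0.015 ]
 [ 0.0011 -0.0012  0.0038 -0.0054  0.0093  0.0094  0.0164  0.0093  0.0174
   0.0092]
 [ 0.0022  0.0016  0.0054 -0.0053  0.0098  0.0054  0.0011 -0.0044  0.013
   0.0069]]
```

View pics/c1.png

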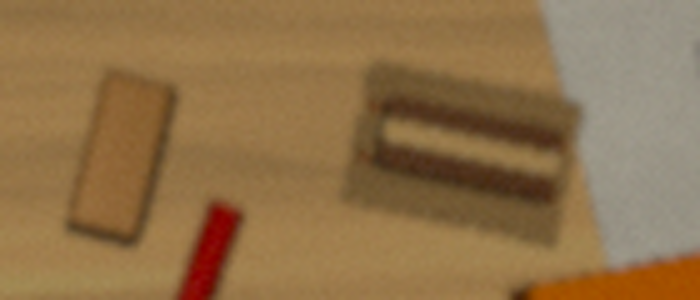

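The pile top reads z≈0.042, with the pallet yaw about -0.237. The box yaw is about -0.024, and the lid dot is at (0.527, 0.221, 0.105). The knob is at (0.464, 0.138), 59 mm from the lid's free edge as it should be.

```bash
python3 - <<'E'
from h import *
print(delta([.4642,.1375,.205],[np.pi,0,np.pi-.024]))
E
```

```text
(array([-4.171e+02, -3.039e+02,  3.000e-01]), array([-8.000e-04, -2.000e-04, -2.208e-01]))
```

Careful with the scale: shifts go in shares of 0.6 m and turns go in shares of pi rad. That gives: -417 mm / 600 = -0.695, -304 mm / 600 = -0.5067, -0.221 rad / 3.1416 = -0.0703.

Emit:
arm_command([
  [[-0.3483, -0.2533, 0, 0, 0, -0.035, 0], [-0.695, -0.5067, 0, 0, 0, -0.0703, 0], [-0.695, -0.5067, 0, 0, 0, -0.0703, 0], [-0.695, -0.5067, 0, 0, 0, -0.0703, 0], [-0.695, -0.5067, 0, 0, 0, -0.0703, 0], [-0.695, -0.5067, 0, 0, 0, -0.0703, 0], [-0.695, -0.5067, 0, 0, 0, -0.0703, 0], [-0.695, -0.5067, 0, 0, 0, -0.0703, 0], [-0.695, -0.5067, 0, 0, 0, -0.0703, 0], [-0.695, -0.5067, 0, 0, 0, -0.0703, 0], [-0.695, -0.5067, 0, 0, 0, -0.0703, 0], [-0.695, -0.5067, 0, 0, 0, -0.0703, 0]],
], squeeze=15)

```text
time_s: 1.35
ee_pos: [0.4648, 0.1363, 0.205]
eef_rot: [-3.141, -0.001, 3.115]
force: [-0.6, 0.8, 0.7]
grip_width: 0.0473
grip_force: 0.0
```

```bash
python3 - <<'E'
from h import *
p,d,i=shot('wrist','w1.png');w=pts(d,i)
hsv=cv2.cvtColor(p,cv2.COLOR_BGR2HSV);h,s,v=cv2.split(hsv)
m=((h>5)&(h<20)&(s>190)&(v>120)&(w[...,2]>.085)).astype(np.uint8)
n,l,st,c=cv2.connectedComponentsWithStats(m)
for k in range(1,n):
    if st[k,4]>40: q=w[l==k]; print(c[k],st[k,4],np.nanmedian(q[:,2]),cv2.minAreaRect(q[:,:2].astype(np.float32)))
print(delta([.4642,.1375,.068],[np.pi,0,np.pi-.024]), ctrl.get_obs()['ee_pos'])
E
```

```text
[263.11244019 186.92344498] 418 0.09316745570251547 ((0.46511441469192505, 0.13904418051242828), (0.013238891027867794, 0.04502803459763527), 88.96056365966797)
[339.35057471 236.92816092] 348 0.10585983818444261 ((0.48241227865219116, 0.2008659541606903), (0.12621742486953735, 0.024224374443292618), 31.149169921875)
(array([ -0.3,   0. , 137.1]), array([ 0.    , -0.0009, -0.0013])) [0.46399255 0.13749929 0.20508855]
```

View pics/w1.png

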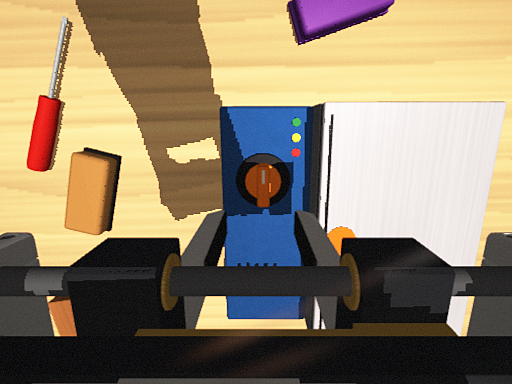

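The wrist view shows the knob at pixel (263,187), which is world (0.465, 0.139), centred between the fingers. I'll lower and grip.

Scaled: 137 mm / 600 = 0.2283, 120 mm / 600 = 0.2.

Emit:
arm_command([
  [[0, 0.0017, 0.075, 0, 0, 0, 0], [0, 0.0017, 0.15, 0, 0, 0, 0], [0, 0.0017, 0.2, 0, 0, 0, 0], [0, 0.0017, 0.2283, 0, 0, 0, 0], [0, 0.0017, 0.2283, 0, 0, 0, 0], [0, 0.0017, 0.2283, 0, 0, 0, 1], [0, 0.0017, 0.2283, 0, 0, 0, 1], [0, 0.0017, 0.2283, 0, 0, 0, 1], [0, 0.0017, 0.2283, 0, 0, 0, 1], [0, 0.0017, 0.2283, 0, 0, 0, 1], [0, 0.0017, 0.2283, 0, 0, 0, 1], [0, 0.0017, 0.2283, 0, 0, 0, 1]],
], squeeze=25)

```text
time_s: 2.6
ee_pos: [0.4645, 0.1393, 0.069]
eef_rot: [3.14, 0.001, 3.118]
force: [-1.6, 5.8, 3.8]
grip_width: 0.0137
grip_force: 25.0
```

Scaled: 1.25 rad / 3.1416 = 0.3979.

Emit:
arm_command([
  [[0, 0, 0, 0, 0, 0.0414, 1], [0, 0, 0, 0, 0, 0.0828, 1], [0, 0, 0, 0, 0, 0.1241, 1], [0, 0, 0, 0, 0, 0.1655, 1], [0, 0, 0, 0, 0, 0.2069, 1], [0, 0, 0, 0, 0, 0.2483, 1], [0, 0, 0, 0, 0, 0.2897, 1], [0, 0, 0, 0, 0, 0.331, 1], [0, 0, 0, 0, 0, 0.3565, 1], [0, 0, 0, 0, 0, 0.382, 1], [0, 0, 0, 0, 0, 0.3915, 1], [0, 0, 0, 0, 0, 0.3979, 1]],
])

```text
time_s: 3.8
ee_pos: [0.4652, 0.1401, 0.0691]
eef_rot: [3.138, -0.002, 1.867]
force: [4.3, 12.3, -2.2]
grip_width: 0.0144
grip_force: 25.6
```

```bash
python3 - <<'E'
from h import *
o=ctrl.get_obs(); print({k:np.round(o[k],3) for k in o})
E
```

```text
{'time_s': np.float64(3.8), 'qpos': array([ 0.216,  0.324,  1.839,  0.002,  0.975, -0.082]), 'joint_vel': array([-0.002,  0.   , -0.001, -0.004, -0.001,  0.186]), 'tau': array([ -5.087, -48.229, -25.661,  -1.784,   1.93 ,   0.333]), 'ee_pos': array([0.465, 0.14 , 0.069]), 'eef_rot': array([ 3.138e+00, -2.000e-03,  1.867e+00]), 'force': array([ 4.281, 12.329, -2.236]), 'moment': array([ 2.313, -0.769,  0.455]), 'grip_force': np.float64(25.617), 'grip_width': np.float64(0.014)}
```

The wrist moment is 0.46 N m, well above the spring's 0.16, so the knob is at its stop. I'll release and lift.

Scaled: -110 mm / 600 = -0.1833, -80 mm / 600 = -0.1333, 1.25 rad / 3.1416 = 0.3979.

Emit:
arm_command([
  [[0, 0, 0, 0, 0, 0.3979, -1], [0, 0, 0, 0, 0, 0, -1], [0, 0, 0, 0, 0, 0, -1], [0, 0, 0, 0, 0, 0, -1], [0, 0, 0, 0, 0, 0, -1], [0, 0, 0, 0, 0, 0, -1], [0, 0, -0.0667, 0, 0, 0, -1], [0, 0, -0.1333, 0, 0, 0, -1], [0, 0, -0.1833, 0, 0, 0, 0], [0, 0, -0.1833, 0, 0, 0, 1], [0, 0, -0.1833, 0, 0, 0, 1], [0, 0, -0.1833, 0, 0, 0, 1]],
])

```text
time_s: 5.0
ee_pos: [0.4637, 0.1383, 0.1772]
eef_rot: [-3.14, -0.0, 1.867]
force: [-0.1, 0.5, 0.9]
grip_width: 0.0495
grip_force: 0.0
```

```bash
cat > knob.py <<'E'
from h import *
def orange(n,zmin,zmax):
    p,d,i=shot(n);w=pts(d,i)
    h,s,v=cv2.split(cv2.cvtColor(p,cv2.COLOR_BGR2HSV))
    m=((h>5)&(h<20)&(s>190)&(v>120)&(w[...,2]>zmin)&(w[...,2]<zmax)&(np.abs(w[...,0]-.5)<.15)&(w[...,1]>.05)).astype(np.uint8)
    nn,l,st,c=cv2.connectedComponentsWithStats(m)
    for k in range(1,nn):
        if st[k,4]>25: q=w[l==k]; print(n,c[k].round(),st[k,4],np.nanmean(q,0).round(4),cv2.minAreaRect(q[:,:2].astype(np.float32)))
E
python3 - <<'E'
from knob import *
orange('wrist',.085,.12); orange('top',.085,.2);orange('side',.085,.2)
o=ctrl.get_obs();print(o['ee_pos'],o['eef_rot'])
print(delta([.527,.2213,.13],[np.pi,0,1.5471]))
E
```

```text
wrist [353. 128.] 1100 [0.5253 0.2224 0.1058] ((0.5253406763076782, 0.22230584919452667), (0.03320721536874771, 0.032603684812784195), 32.437374114990234)
wrist [264. 191.] 537 [0.4664 0.1405 0.0925] ((0.4652637243270874, 0.13955655694007874), (0.01391011942178011, 0.044307321310043335), 88.47941589355469)
side [285. 240.] 107 [0.467  0.1436 0.0919] ((0.46588248014450073, 0.14286671578884125), (0.012095190584659576, 0.04408920928835869), 84.59561157226562)
side [257. 256.] 122 [0.5267 0.221  0.1081] ((0.5266807675361633, 0.2193271517753601), (0.03082466311752796, 0.033980756998062134), 35.385135650634766)
[0.46387404 0.13844943 0.17746956] [-3.13980008e+00 -7.61423618e-05  1.86756020e+00]
(array([60.8, 84.7, 47.3]), array([-1.800e-03,  2.000e-04,  3.205e-01]))
```

The knob is back at 88.5°, its rest angle. Next I'll push the dot.

Scaled: 85 mm / 600 = 0.1417, 77 mm / 600 = 0.1283, 0.32 rad / 3.1416 = 0.1019.

Emit:
arm_command([
  [[0.1017, 0.1417, 0, 0, 0, 0.0446, 1], [0.1017, 0.1417, 0.0167, 0, 0, 0.0891, 1], [0.1017, 0.1417, 0.0783, 0, 0, 0.1019, 1], [0.1017, 0.1417, 0.1, 0, 0, 0.1019, 1], [0.1017, 0.1417, 0.1133, 0, 0, 0.1019, 1], [0.1017, 0.1417, 0.1167, 0, 0, 0.1019, 1], [0.1017, 0.1417, 0.1192, 0, 0, 0.1019, 1], [0.1017, 0.1417, 0.1217, 0, 0, 0.1019, 1], [0.1017, 0.1417, 0.1233, 0, 0, 0.1019, 1], [0.1017, 0.1417, 0.125, 0, 0, 0.1019, 1], [0.1017, 0.1417, 0.1267, 0, 0, 0.1019, 1], [0.1017, 0.1417, 0.1283, 0, 0, 0.1019, 1]],
])

```text
time_s: 6.35
ee_pos: [0.528, 0.2216, 0.1025]
eef_rot: [3.14, -0.0, 1.548]
force: [-2.8, -3.5, 8.4]
grip_width: 0.0005
grip_force: 4.3
```

Scaled: 4 mm / 600 = 0.0067, 3.5 mm / 600 = 0.0058.

Emit:
arm_command([
  [[0, 0, 0.0017, 0, 0, 0, 1], [0, 0, 0.0033, 0, 0, 0, 1], [0, 0, 0.005, 0, 0, 0, 1], [0, 0, 0.0058, 0, 0, 0, 1], [0, 0, 0.0067, 0, 0, 0, 1], [0, 0, 0.0067, 0, 0, 0, 1]],
])

```text
time_s: 6.95
ee_pos: [0.5281, 0.2217, 0.0995]
eef_rot: [3.14, -0.0, 1.548]
force: [-7.1, -5.1, 18.6]
grip_width: 0.0006
grip_force: 9.3
```

Scaled: -120 mm / 600 = -0.2, -80 mm / 600 = -0.1333.

Emit:
arm_command([
  [[0, 0, -0.05, 0, 0, 0, 1], [0, 0, -0.1333, 0, 0, 0, 1], [0, 0, -0.2, 0, 0, 0, 1], [0, 0, -0.2, 0, 0, 0, 1], [0, 0, -0.2, 0, 0, 0, 1]],
])

```text
time_s: 7.45
ee_pos: [0.5277, 0.2218, 0.2179]
eef_rot: [3.14, -0.001, 1.548]
force: [-0.2, 0.0, -0.6]
grip_width: 0.0006
grip_force: 0.0
```

```bash
python3 - <<'E'
from knob import *
p,d,i=shot('side','s2.png');w=pts(d,i)
orange('side',.085,.2);orange('top',.085,.2)
o=ctrl.get_obs();print(o['ee_pos'],o['eef_rot'],o['qpos'])
E
```

```text
side [257. 244.] 149 [0.5266 0.2298 0.1501] ((0.5264484882354736, 0.2297212779521942), (0.030174721032381058, 0.029674168676137924), 34.652679443359375)
[0.52716299 0.22163055 0.21600473] [-3.13939134e+00  8.36378454e-04  1.54784450e+00] [ 3.33947251e-01  3.42444810e-01  1.44031703e+00 -1.49242401e-05
  1.36118562e+00  3.56903125e-01]
```

View pics/s2.png

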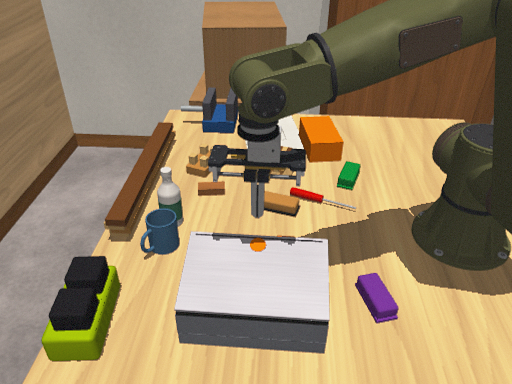

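The lid has popped ajar, with the dot at z 0.150 (about 0.28 rad) at side pixel (257,244). I'll tilt the fingers about 52° toward +y and hook them under the edge.

Scaled: 107 mm / 600 = 0.1783, 95 mm / 600 = 0.1583, 0.28 rad / 3.1416 = 0.0891.

Emit:
arm_command([
  [[-0.0667, 0, 0, 0, 0.0446, 0, 1], [-0.095, 0, 0, 0, 0.0891, 0, 1], [-0.095, 0, 0, 0, 0.1337, 0, 1], [-0.095, 0, 0.0333, 0, 0.1783, 0, 1], [-0.095, 0, 0.0667, 0, 0.2228, 0, 1], [-0.095, 0, 0.1, 0, 0.2674, 0, 1], [-0.095, 0, 0.1333, 0, 0.2865, 0, 1], [-0.095, 0, 0.1583, 0, 0.2865, 0, 1], [-0.095, 0, 0.1783, 0, 0.2865, 0, 1], [-0.095, 0, 0.1783, 0, 0.2865, 0, 1], [-0.095, 0, 0.1783, 0, 0.2865, 0, 1]],
])

```text
time_s: 8.7
ee_pos: [0.5266, 0.1653, 0.1113]
eef_rot: [3.14, -0.899, 1.551]
force: [0.4, 0.1, 0.0]
grip_width: 0.0004
grip_force: 0.0
```

```bash
python3 - <<'E'
from h import *
np.set_printoptions(precision=1,suppress=True)
o=ctrl.get_obs();A=R.from_euler('xyz',o['eef_rot']);print(o['ee_pos']*1000,A.as_matrix()[:,2]*100,o['qpos']*100,o['force'])
H=np.array([.3764,.100]);p0=o['ee_pos'];yd=np.array([.024,1,0])
print('enter',delta(p0+.05*yd+[0,0,0])[0])
pos=lambda T:np.array([.527,*T])
for t in np.r_[.28:1.70:.09]:
    C=H+.165*np.array([-np.cos(t),np.sin(t)])+.005*np.array([-np.sin(t),-np.cos(t)])
    T=C-[.005,.0062]
    print(t.round(2),T*1000, A.inv().apply(pos(T)-(pos([.215,.110])))*1000)
E
```

```text
[526.6 165.3 111.3] [  1.8  78.2 -62.2] [-15.9  49.6 176.   95.5 125.4 -63.2] [0.4 0.1 0. ]
enter [31.1  0.1 39.1]
0.28 [211.4 134.6] [ 17.    0.1 -18.1]
0.37 [215.8 148.8] [ 30.8   0.  -23.6]
0.46 [221.3 162.6] [ 45.1  -0.1 -27.8]
0.55 [228.1 175.8] [ 59.6  -0.2 -30.7]
0.64 [236.1 188.3] [ 74.4  -0.4 -32.3]
0.73 [245.1 200.1] [ 89.3  -0.5 -32.5]
0.82 [255.2 211. ] [104.1  -0.8 -31.4]
0.91 [266.2 221. ] [118.7  -1.  -29. ]
1.0 [278.  229.9] [133.1  -1.2 -25.3]
1.09 [290.7 237.8] [147.1  -1.5 -20.3]
1.18 [303.9 244.5] [160.6  -1.8 -14.1]
1.27 [317.7 249.9] [173.4  -2.1  -6.7]
1.36 [332.  254.1] [185.6  -2.4   1.8]
1.45 [346.6 257. ] [196.9  -2.7  11.4]
1.54 [361.3 258.6] [207.3  -3.   22. ]
1.63 [376.2 258.8] [216.8  -3.3  33.5]
```

Scaled: 105 mm / 600 = 0.175, 91 mm / 600 = 0.1517.

Emit:
arm_command([
  [[0.0267, 0, 0.0333, 0, 0, 0, 1], [0.0517, 0, 0.065, 0, 0, 0, 1], [0.0517, 0, 0.065, 0, 0, 0, 1], [0.0667, 0, 0.05, 0, 0, 0, 1], [0.08, 0, 0.035, 0, 0, 0, 1], [0.0917, 0, 0.03, 0, 0, 0, 1], [0.1033, 0, 0.025, 0, 0, 0, 1], [0.115, 0, 0.0217, 0, 0, 0, 1], [0.1267, 0, 0.0183, 0, 0, 0, 1], [0.1517, 0, 0.0133, 0, 0, 0, 1], [0.175, 0, 0.0117, 0, 0, 0, 1], [0.175, 0, 0.0117, 0, 0, 0, 1]],
])

```text
time_s: 9.9
ee_pos: [0.5282, 0.2365, 0.19]
eef_rot: [3.138, -0.9, 1.552]
force: [0.1, -0.2, -0.8]
grip_width: 0.0007
grip_force: 0.5
```

```bash
python3 - <<'E'
from h import *
p,d,i=shot('side','s3.png')
o=ctrl.get_obs();print(o['ee_pos'],o['force'],o['qpos'])
E
```

```text
[0.527993   0.23598651 0.18893382] [ 0.55947229 -0.86745808 -0.57635543] [-0.02400936  0.37414045  1.71948963  0.96822967  1.25569957 -0.42619121]
```

View pics/s3.png

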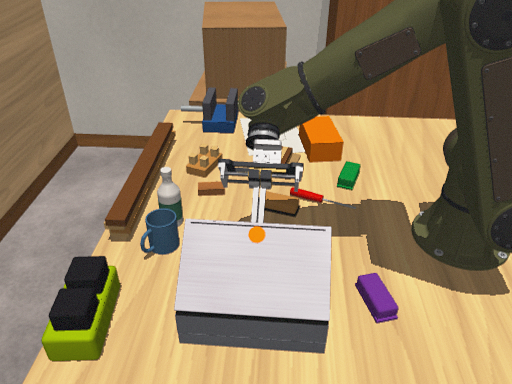

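```bash
python3 - <<'E'
from knob import *
orange('side',.085,.35)
E
```

```text
side [256. 234.] 205 [0.5273 0.2561 0.2005] ((0.5277090668678284, 0.25569260120391846), (0.02970624342560768, 0.027502480894327164), 31.051008224487305)
```

The lid is now at about 0.66 rad (dot at z 0.20), on the planned path. I'll continue.

Scaled: 143 mm / 600 = 0.2383, 133 mm / 600 = 0.2217.

Emit:
arm_command([
  [[0.025, 0, 0, 0, 0, 0, 1], [0.05, 0, 0.0017, 0, 0, 0, 1], [0.0733, 0, 0.005, 0, 0, 0, 1], [0.0983, -0.0017, 0.0117, 0, 0, 0, 1], [0.1217, -0.0017, 0.02, 0, 0, 0, 1], [0.1433, -0.0017, 0.03, 0, 0, 0, 1], [0.165, -0.0033, 0.0433, 0, 0, 0, 1], [0.185, -0.0033, 0.0567, 0, 0, 0, 1], [0.205, -0.0033, 0.0733, 0, 0, 0, 1], [0.2217, -0.005, 0.09, 0, 0, 0, 1], [0.2383, -0.005, 0.11, 0, 0, 0, 1], [0.2383, -0.005, 0.11, 0, 0, 0, 1]],
])

```text
time_s: 11.2
ee_pos: [0.5298, 0.38, 0.2692]
eef_rot: [3.125, -0.912, 1.561]
force: [-6.2, -2.8, 48.7]
grip_width: 0.0006
grip_force: 41.1
```

```bash
python3 - <<'E'
from h import *
p,d,i=shot('side','s4.png')
o=ctrl.get_obs();print(o['ee_pos'],o['force'],o['qpos'])
E
```

```text
[0.52974211 0.37955755 0.26924381] [-6.30881693 -2.79934909 48.41675155] [ 0.23977221  0.33376968  1.57553906  0.98404323  1.15641495 -0.13188189]
```

View pics/s4.png

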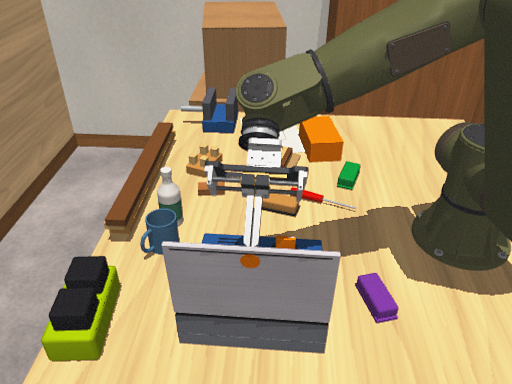

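```bash
python3 - <<'E'
from knob import *
orange('side',.085,.35)
p,d,i=shot('side');w=pts(d,i)
for v in range(236,330,6): print(v,w[v,215].round(3),w[v,300].round(3),w[v,250].round(3))
cv2.imwrite('pics/c4.png',cv2.resize(p[150:350,150:350],None,fx=3,fy=3,interpolation=2))
E
```

```text
side [285. 239.] 118 [0.4672 0.1432 0.0926] ((0.4660969078540802, 0.14101135730743408), (0.014646259136497974, 0.044501546770334244), 87.9024658203125)
side [250. 260.] 209 [0.5302 0.3923 0.2575] ((0.5303815007209778, 0.39217254519462585), (0.004643810447305441, 0.03184361010789871), 86.53301239013672)
236 [0.639 0.095 0.052] [0.425 0.022 0.003] [0.531 0.369 0.29 ]
242 [0.636 0.117 0.052] [0.429 0.103 0.051] [0.531 0.376 0.283]
248 [0.587 0.39  0.28 ] [0.429 0.122 0.05 ] [0.53  0.387 0.28 ]
254 [0.588 0.39  0.266] [0.448 0.397 0.281] [0.529 0.394 0.273]
260 [0.588 0.39  0.253] [0.447 0.395 0.265] [0.53  0.391 0.257]
266 [0.589 0.388 0.237] [0.446 0.393 0.251] [0.53  0.392 0.244]
272 [0.59  0.387 0.222] [0.445 0.392 0.236] [0.53  0.389 0.228]
278 [0.591 0.387 0.207] [0.444 0.389 0.219] [0.53  0.389 0.213]
284 [0.592 0.386 0.191] [0.443 0.389 0.204] [0.53  0.387 0.196]
290 [0.593 0.386 0.176] [0.442 0.388 0.188] [0.53  0.389 0.183]
296 [0.594 0.384 0.158] [0.442 0.389 0.175] [0.53  0.387 0.166]
302 [0.595 0.384 0.142] [0.441 0.387 0.157] [0.531 0.384 0.147]
308 [0.596 0.382 0.124] [0.44  0.387 0.141] [0.531 0.385 0.132]
314 [0.597 0.381 0.107] [0.439 0.387 0.124] [0.531 0.382 0.112]
320 [0.599 0.376 0.082] [0.437 0.384 0.105] [0.531 0.377 0.09 ]
326 [0.599 0.376 0.065] [0.436 0.378 0.08 ] [0.531 0.378 0.072]
```

View pics/c4.png

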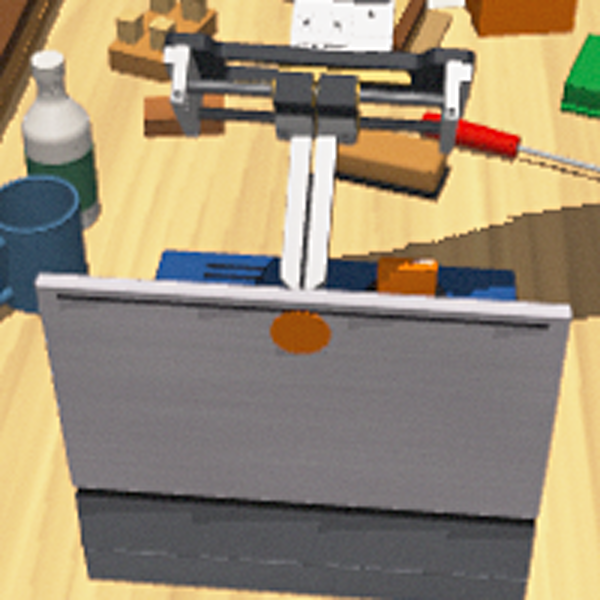

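The lid stands at about 1.645, past 1.57, but the tip is pressing down on its edge. I'll lift straight up so the lid can fall to its stop.

Scaled: 31 mm / 600 = 0.0517, -25 mm / 600 = -0.0417.

Emit:
arm_command([
  [[0.0133, 0, -0.01, 0, 0, 0, 1], [0.0267, 0, -0.02, 0, 0, 0, 1], [0.0383, 0, -0.0317, 0, 0, 0, 1], [0.0517, 0, -0.0417, 0, 0, 0, 1], [0.0517, 0, -0.0417, 0, 0, 0, 1]],
])

```text
time_s: 11.85
ee_pos: [0.5284, 0.376, 0.3005]
eef_rot: [3.139, -0.9, 1.55]
force: [0.2, 0.3, -0.7]
grip_width: 0.0004
grip_force: 0.0
```

```bash
python3 - <<'E'
from knob import *
orange('side',.085,.35)
o=ctrl.get_obs();print(o['ee_pos'],o['force'])
print(delta([.527,.25,.35],[np.pi,0,1.547]))
E
```

```text
side [285. 239.] 117 [0.4678 0.1431 0.0927] ((0.46615487337112427, 0.1411258727312088), (0.015564613044261932, 0.044729817658662796), 87.06320190429688)
side [249. 263.] 198 [0.5304 0.3977 0.2568] ((0.5308821797370911, 0.39760807156562805), (0.02996005490422249, 0.005536364391446114), 0.5613092184066772)
[0.52824181 0.37594224 0.29947405] [-0.4878172  -0.50380428  0.15344177]
(array([ -38.7,    1.7, -130.1]), array([ 1.000e-04, -9.001e-01,  1.000e-03]))
```

Scaled: -130 mm / 600 = -0.2167, -100 mm / 600 = -0.1667, -0.42 rad / 3.1416 = -0.1337.

Emit:
arm_command([
  [[0, 0, -0.0833, 0, 0, 0, 1], [0, 0, -0.1667, 0, 0, 0, 0], [-0.0167, 0.0033, -0.2167, 0, -0.0446, 0, -1], [-0.0333, 0.0033, -0.2167, 0, -0.0891, 0, -1], [-0.05, 0.0033, -0.2167, 0, -0.1337, 0, -1], [-0.065, 0.0033, -0.2167, 0, -0.1783, 0, -1], [-0.065, 0.0033, -0.2167, 0, -0.2228, 0, -1], [-0.065, 0.0033, -0.2167, 0, -0.2674, 0, -1], [-0.065, 0.0033, -0.2167, 0, -0.2865, 0, -1], [-0.065, 0.0033, -0.2167, 0, -0.2865, 0, -1], [-0.065, 0.0033, -0.2167, 0, -0.2865, 0, -1]],
])

```text
time_s: 13.0
ee_pos: [0.5272, 0.25, 0.3487]
eef_rot: [-3.14, -0.002, 1.548]
force: [-0.2, -0.2, 0.7]
grip_width: 0.0768
grip_force: 0.0
```

```bash
python3 - <<'E'
from knob import *
orange('side',.085,.35)
p,d,i=shot('wrist','w2.png');np.savez('/tmp/w2.npz',p=p,d=d,w=pts(d,i))
o=ctrl.get_obs();print(o['ee_pos'],o['eef_rot'],o['force'])
w=pts(d,i);m=(w[...,2]<.08)&(w[...,2]>.044)&(abs(w[...,0]-.519)<.128)&(abs(w[...,1]-.295)<.072)
n,l,st,c=cv2.connectedComponentsWithStats(cv2.morphologyEx(m.astype(np.uint8),cv2.MORPH_OPEN,np.ones((5,5))))
for k in range(1,n):
    if st[k,4]>100: q=w[l==k]; print(c[k],st[k,4],np.nanmean(q,0),np.nanmedian(q[:,2]),cv2.minAreaRect(q[:,:2].astype(np.float32)))
E
```

```text
side [284. 240.] 112 [0.4689 0.1435 0.0924] ((0.4670857787132263, 0.1408122032880783), (0.014791956171393394, 0.042357128113508224), 88.45030975341797)
side [248. 276.] 147 [0.531  0.4228 0.2516] ((0.5315455198287964, 0.42303961515426636), (0.008960355073213577, 0.031162185594439507), 89.80633544921875)
[0.52737405 0.24918222 0.34917806] [-3.14110171e+00 -1.39474827e-03  1.54696212e+00] [-0.17744746  0.07625757  0.55747773]
[210.33316274 135.69293756] 1954 [0.44205893 0.29787959 0.05053485] 0.050568788558061795 ((0.4416954815387726, 0.29617568850517273), (0.1194324791431427, 0.04819777235388756), 88.19685363769531)
[301.05007222 135.89504092] 2077 [0.5973756  0.2943437  0.05810771] 0.05832967696314989 ((0.5981236100196838, 0.2921239137649536), (0.119676373898983, 0.04826417192816734), 89.55049133300781)
```

View pics/w2.png

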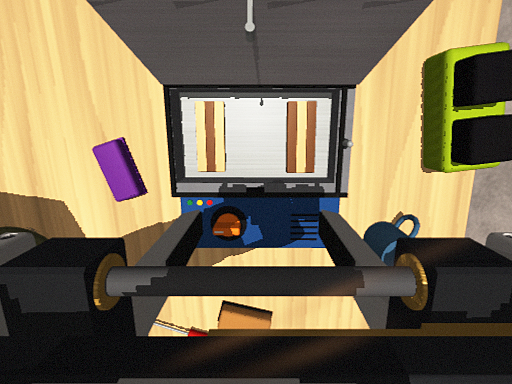

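The lid stands at its stop. Two blanks are present: a at pixel (210,136), world (0.442, 0.296), and c at (301,136), world (0.598, 0.292). Their heights match, so b is absent. I'll fetch a first.

Scaled: 240 mm / 600 = 0.4, 215 mm / 600 = 0.3583.

Emit:
arm_command([
  [[0.0367, -0.0717, 0, 0, 0, 0, -0.36], [0.075, -0.145, 0.0333, 0, 0, 0, -0.36], [0.075, -0.145, 0.1167, 0, 0, 0, -0.36], [0.075, -0.145, 0.2, 0, 0, 0, -0.36], [0.075, -0.145, 0.2833, 0, 0, 0, -0.36], [0.075, -0.145, 0.3583, 0, 0, 0, -0.36], [0.075, -0.145, 0.4, 0, 0, 0, -0.36], [0.075, -0.145, 0.4, 0, 0, 0, -0.36], [0.075, -0.145, 0.4, 0, 0, 0, -0.36]],
], squeeze=20)

```text
time_s: 14.0
ee_pos: [0.4419, 0.2965, 0.1105]
eef_rot: [3.141, -0.001, 1.547]
force: [0.4, 1.2, -0.3]
grip_width: 0.0638
grip_force: 0.0
```

```bash
python3 - <<'E'
from h import *
o=ctrl.get_obs();print(o['ee_pos'],o['eef_rot'],o['force'],o['grip_width'],delta([.4417,.2962,.038]))
E
```

```text
[0.44190132 0.29654431 0.11054909] [ 3.14101823e+00 -9.76459559e-04  1.54662573e+00] [ 0.43406025  1.20587605 -0.34879573] 0.06382044832730606 (array([-0.4, -0.2, 72.5]), array([0., 0., 0.]))
```

Scaled: 71 mm / 600 = 0.1183, 66 mm / 600 = 0.11.

Emit:
arm_command([
  [[0, 0, 0.05, 0, 0, 0, -0.36], [0, 0, 0.0917, 0, 0, 0, -0.36], [0, 0, 0.11, 0, 0, 0, -0.36], [0, 0, 0.1183, 0, 0, 0, -0.36], [0, 0, 0.1183, 0, 0, 0, -0.36], [0, 0, 0.1183, 0, 0, 0, 1], [0, 0, 0.1183, 0, 0, 0, 1], [0, 0, 0.1183, 0, 0, 0, 1], [0, 0, 0.1183, 0, 0, 0, 1], [0, 0, 0.1183, 0, 0, 0, 1]],
])

```text
time_s: 15.0
ee_pos: [0.4417, 0.297, 0.0393]
eef_rot: [3.14, -0.001, 1.548]
force: [-1.0, -0.4, 6.2]
grip_width: 0.0479
grip_force: 20.0
```

Scaled: -150 mm / 600 = -0.25, -110 mm / 600 = -0.1833.

Emit:
arm_command([
  [[0, 0, -0.0083, 0, 0, 0, 1], [0, 0, -0.0333, 0, 0, 0, 1], [0, 0, -0.1, 0, 0, 0, 1], [0, 0, -0.1833, 0, 0, 0, 1], [0, 0, -0.25, 0, 0, 0, 1], [0, 0, -0.25, 0, 0, 0, 1], [0, 0, -0.25, 0, 0, 0, 1]],
])

```text
time_s: 15.7
ee_pos: [0.4413, 0.2968, 0.1888]
eef_rot: [3.141, -0.001, 1.548]
force: [0.1, -0.0, -1.2]
grip_width: 0.0477
grip_force: 20.0
```

```bash
python3 - <<'E'
from h import *
o=ctrl.get_obs();print(o['ee_pos'],o['eef_rot'],o['force'],o['moment'],o['grip_width'],o['qpos'])
print(delta([.4816,-.3345,.15],[np.pi,0,np.pi/2-.2372]))
E
```

```text
[0.4413198  0.2967556  0.18879409] [ 3.14068689e+00 -5.66907289e-04  1.54783052e+00] [ 0.05037269 -0.03595408 -1.22101137] [-0.07105495  0.08260575  0.03336143] 0.04772638041768071 [5.23097755e-01 2.73066689e-01 1.59516787e+00 1.47271909e-05
 1.27228964e+00 5.46059494e-01]
(array([-630.2,   54.7,   38.5]), array([ 0.0008, -0.0007,  0.2142]))
```

Scaled: -320 mm / 600 = -0.5333, -300 mm / 600 = -0.5, 0.214 rad / 3.1416 = 0.0681.

Emit:
arm_command([
  [[-0.0833, 0.0067, 0, 0, 0, 0.0064, 1], [-0.1667, 0.015, 0, 0, 0, 0.0127, 1], [-0.25, 0.0217, 0, 0, 0, 0.0191, 1], [-0.3333, 0.0283, 0, 0, 0, 0.0255, 1], [-0.4167, 0.0367, 0, 0, 0, 0.0318, 1], [-0.5, 0.0433, 0, 0, 0, 0.0382, 1], [-0.5333, 0.0467, 0, 0, 0, 0.0446, 1], [-0.5333, 0.0467, 0, 0, 0, 0.0509, 1], [-0.5333, 0.0467, 0, 0, 0, 0.0573, 1], [-0.5333, 0.0467, 0, 0, 0, 0.0637, 1], [-0.5333, 0.0467, 0, 0, 0, 0.0681, 1], [-0.5333, 0.0467, 0, 0, 0, 0.0681, 1]],
])

```text
time_s: 16.9
ee_pos: [0.4619, -0.023, 0.1883]
eef_rot: [-3.141, 0.0, 1.335]
force: [0.6, 0.0, -0.6]
grip_width: 0.048
grip_force: 20.0
```

```bash
cat > pile.py <<'E'
from h import *
def pile(n,z0,z1,c=(.481,-.335),r=.1):
    p,d,i=shot(n);d=cv2.medianBlur(d,3);w=pts(d,i)
    m=(w[...,2]>z0)&(w[...,2]<z1)&(np.hypot(w[...,0]-c[0],w[...,1]-c[1])<r)
    nn,l,st,cc=cv2.connectedComponentsWithStats(m.astype(np.uint8))
    for k in range(1,nn):
        if st[k,4]>200:
            q=w[l==k]; print(n,cc[k].round(),st[k,4],np.nanmean(q,0).round(4),np.nanmedian(q[:,2]).round(4),cv2.minAreaRect(q[:,:2].astype(np.float32)))
E
python3 - <<'E'
from pile import *
for n in('top','wrist','side'):
    try: pile(n,.033,.06); pile(n,.007,.06)
    except Exception as e: print(e)
pile('top',.026,.06,(.483,-.099))
o=ctrl.get_obs();print(o['ee_pos'],o['grip_width'])
p,d,i=shot('wrist','w3.png')
E
```

```text
top [354. 210.] 513 [ 0.4805 -0.3353  0.0411] 0.0415 ((0.48105108737945557, -0.335806667804718), (0.12085851281881332, 0.04945843666791916), 76.39729309082031)
top [352. 210.] 1245 [ 0.4793 -0.3331  0.0246] 0.0149 ((0.48150569200515747, -0.33605337142944336), (0.15027496218681335, 0.10214529186487198), 76.02506256103516)
wrist [306. 323.] 364 [ 0.477  -0.2635  0.0108] 0.0112 ((0.47779232263565063, -0.26417258381843567), (0.016983026638627052, 0.05773146077990532), 77.74923706054688)
side [269. 165.] 237 [ 0.5189 -0.3054  0.0214] 0.0153 ((0.5268898606300354, -0.33646199107170105), (0.05057739466428757, 0.1547890454530716), 4.129393577575684)
top [286. 211.] 309 [ 0.483  -0.1074  0.0357] 0.036 ((0.48197638988494873, -0.10841871798038483), (0.039973583072423935, 0.11427129060029984), 80.73895263671875)
[ 0.46197995 -0.02375232  0.18844682] 0.04772743256856797
```

View pics/w3.png

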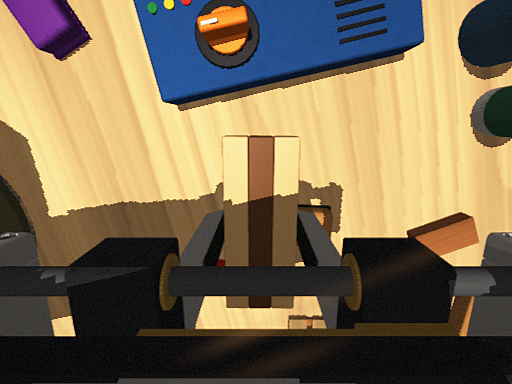

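The wrist view shows a straight in the grip, its near end at row 136 and far end at row 307. I'll work out its offset along the fingers and the approach to the pile.

```bash
python3 - <<'E'
from h import *
i=cams.camera_info('wrist');o=ctrl.get_obs();A=R.from_euler('xyz',o['eef_rot'])
for uv in((261,136),(261,307.5)):
    print(A.inv().apply(ray(uv,i,o['ee_pos'][2]+.0117)-o['ee_pos'])*1000)
print(delta([.481,-.335,.11],[np.pi,0,np.pi/2-.2372]))
E
```

```text
[ 59.12171468   0.73947299 -11.70018236]
[-59.69458746   0.91708424 -11.69978082]
(array([-298.1,   91.5,   78.4]), array([0.    , 0.    , 0.0003]))
```

Scaled: -298 mm / 600 = -0.4967, -280 mm / 600 = -0.4667.

Emit:
arm_command([
  [[-0.08, 0.0233, 0, 0, 0, 0, 1], [-0.16, 0.0483, 0, 0, 0, 0, 1], [-0.24, 0.0733, 0, 0, 0, 0, 1], [-0.32, 0.0967, 0, 0, 0, 0, 1], [-0.4, 0.1217, 0, 0, 0, 0, 1], [-0.4667, 0.1433, 0.0167, 0, 0, 0, 1], [-0.4967, 0.1533, 0.0667, 0, 0, 0, 1], [-0.4967, 0.1533, 0.125, 0, 0, 0, 1], [-0.4967, 0.1533, 0.1583, 0, 0, 0, 1], [-0.4967, 0.1533, 0.175, 0, 0, 0, 1], [-0.4967, 0.1533, 0.175, 0, 0, 0, 1], [-0.4967, 0.1533, 0.175, 0, 0, 0, 1]],
])

```text
time_s: 18.5
ee_pos: [0.482, -0.3353, 0.0846]
eef_rot: [3.14, 0.001, 1.334]
force: [0.5, -0.3, -0.7]
grip_width: 0.0478
grip_force: 20.0
```

```bash
python3 - <<'E'
from h import *
o=ctrl.get_obs();print(o['force'],o['moment'],delta([.481,-.335,.046],[np.pi,0,np.pi/2-.2372]))
E
```

```text
[ 0.47796407 -0.27903006 -0.73682613] [-0.0535145   0.11929596  0.00443608] (array([ 0.1, -1. , 38.6]), array([0.0014, 0.0006, 0.0004]))
```

Scaled: 35 mm / 600 = 0.0583, 34 mm / 600 = 0.0567.

Emit:
arm_command([
  [[0, -0.0017, 0.0167, 0, 0, 0, 1], [0, -0.0017, 0.03, 0, 0, 0, 1], [0, -0.0017, 0.04, 0, 0, 0, 1], [0, -0.0017, 0.0467, 0, 0, 0, 1], [0, -0.0017, 0.0517, 0, 0, 0, 1], [0, -0.0017, 0.055, 0, 0, 0, 1], [0, -0.0017, 0.0567, 0, 0, 0, 1], [0, -0.0017, 0.0583, 0, 0, 0, 1]],
])

```text
time_s: 19.3
ee_pos: [0.4805, -0.3349, 0.0485]
eef_rot: [3.141, 0.0, 1.334]
force: [-0.3, -0.2, -0.7]
grip_width: 0.0481
grip_force: 20.0
```

Scaled: 2 mm / 600 = 0.0033, 1.5 mm / 600 = 0.0025.

Emit:
arm_command([
  [[0, 0, 0.0008, 0, 0, 0, 1], [0, 0, 0.0017, 0, 0, 0, 1], [0, 0, 0.0025, 0, 0, 0, 1], [0, 0, 0.0033, 0, 0, 0, 1]],
])

```text
time_s: 19.7
ee_pos: [0.4805, -0.3349, 0.0464]
eef_rot: [3.142, 0.0, 1.334]
force: [0.6, -0.0, -0.8]
grip_width: 0.0475
grip_force: 20.0
```

Scaled: 1.5 mm / 600 = 0.0025, 1 mm / 600 = 0.0017.

Emit:
arm_command([
  [[0, 0, 0.0008, 0, 0, 0, 1], [0, 0, 0.0017, 0, 0, 0, 1], [0, 0, 0.0025, 0, 0, 0, 1]],
])

```text
time_s: 20.0
ee_pos: [0.4805, -0.3349, 0.0458]
eef_rot: [3.141, 0.0, 1.334]
force: [-5.6, 3.8, 15.5]
grip_width: 0.048
grip_force: 20.0
```

Scaled: 0.6 mm / 600 = 0.001, 0.3 mm / 600 = 0.0005.

Emit:
arm_command([
  [[0, 0, 0.0005, 0, 0, 0, 1], [0, 0, 0.001, 0, 0, 0, 1]],
])

```text
time_s: 20.2
ee_pos: [0.4805, -0.3349, 0.0458]
eef_rot: [3.141, 0.0, 1.334]
force: [-8.5, 5.4, 19.4]
grip_width: 0.0478
grip_force: 20.0
```

Contact came at TCP 0.0458, so the pile top is about 0.0415. I'll relax the force, open and lift.

Emit:
arm_command([
  [[0, 0, -0.0013, 0, 0, 0, 1], [0, 0, -0.002, 0, 0, 0, 1], [0, 0, -0.002, 0, 0, 0, -0.36], [0, 0, -0.002, 0, 0, 0, -0.36], [0, 0, -0.002, 0, 0, 0, -0.36], [0, 0, -0.0167, 0, 0, 0, -0.36], [0, 0, -0.0667, 0, 0, 0, -0.36], [0, 0, -0.15, 0, 0, 0, -0.36], [0, 0, -0.2333, 0, 0, 0, -0.36], [0.0833, 0, -0.2667, 0, 0, 0, -0.36], [0.1667, 0, -0.2667, 0, 0, 0, -0.36], [0.25, 0, -0.2667, 0, 0, 0, -0.36]],
])

```text
time_s: 21.4
ee_pos: [0.515, -0.1911, 0.2059]
eef_rot: [3.139, 0.0, 1.333]
force: [0.9, 0.1, 0.4]
grip_width: 0.064
grip_force: 0.0
```

```bash
python3 - <<'E'
from pile import *
pile('top',.05,.07);pile('top',.007,.07)
pile('top',.026,.06,(.483,-.099))
print(delta([.598,.2923,.20],[np.pi,0,np.pi/2-.018]))
E
```

```text
top [357. 210.] 460 [ 0.4765 -0.3421  0.0577] 0.0577 ((0.4780895709991455, -0.3412971496582031), (0.11000663787126541, 0.050306592136621475), 77.02249908447266)
top [356. 212.] 1027 [ 0.4741 -0.3442  0.0343] 0.0192 ((0.4776524603366852, -0.3464021682739258), (0.13504938781261444, 0.10200653225183487), 76.98704528808594)
top [285. 198.] 396 [ 0.5256 -0.1036  0.0357] 0.0358 ((0.5223819613456726, -0.10302937775850296), (0.04886464774608612, 0.11038332432508469), 70.0514144897461)
(array([488.6, -31.2,   5.2]), array([ 1.000e-03,  2.000e-04, -2.152e-01]))
```

Blank a is on the pile at z 0.0577, and the block has been knocked to about (0.522, -0.103). Next is blank c.

Scaled: 489 mm / 600 = 0.815, 470 mm / 600 = 0.7833, -0.215 rad / 3.1416 = -0.0684.

Emit:
arm_command([
  [[0.08, -0.005, 0, 0, 0, -0.0064, -0.36], [0.16, -0.01, 0, 0, 0, -0.0127, -0.36], [0.24, -0.015, 0, 0, 0, -0.0191, -0.36], [0.32, -0.02, 0, 0, 0, -0.0255, -0.36], [0.4, -0.025, 0, 0, 0, -0.0318, -0.36], [0.48, -0.03, 0, 0, 0, -0.0382, -0.36], [0.56, -0.035, 0, 0, 0, -0.0446, -0.36], [0.64, -0.04, 0, 0, 0, -0.0509, -0.36], [0.72, -0.045, 0, 0, 0, -0.0573, -0.36], [0.7833, -0.05, 0, 0, 0, -0.0637, -0.36], [0.815, -0.0517, 0, 0, 0, -0.0684, -0.36], [0.815, -0.0517, 0, 0, 0, -0.0684, -0.36]],
])

```text
time_s: 22.75
ee_pos: [0.5999, 0.2911, 0.2038]
eef_rot: [-3.141, 0.0, 1.551]
force: [0.8, -0.8, -0.9]
grip_width: 0.064
grip_force: 0.0
```

```bash
python3 - <<'E'
from h import *
o=ctrl.get_obs();print(o['ee_pos'],o['eef_rot'])
p,d,i=shot('wrist');w=pts(d,i);m=(w[...,2]<.08)&(w[...,2]>.05)&(abs(w[...,0]-.598)<.04)&(abs(w[...,1]-.295)<.07)
q=w[m];print(np.nanmean(q,0),cv2.minAreaRect(q[:,:2].astype(np.float32)))
print(delta([.598,.2923,.040],[np.pi,0,np.pi/2-.012]))
E
```

```text
[0.59989321 0.29111847 0.20376064] [-3.14108150e+00  2.19483147e-04  1.55058407e+00]
[0.59821933 0.29460245 0.05844637] ((0.5980677604675293, 0.2920907735824585), (0.11951558291912079, 0.04771100729703903), 89.41143035888672)
(array([  2.7,  -1.9, 163.9]), array([-0.0005,  0.0004, -0.0098]))
```

Scaled: 163 mm / 600 = 0.2717, 160 mm / 600 = 0.2667, -0.01 rad / 3.1416 = -0.0032.

Emit:
arm_command([
  [[0.0017, -0.0033, 0.075, 0, 0, -0.0032, -0.36], [0.0017, -0.0033, 0.15, 0, 0, -0.0032, -0.36], [0.0017, -0.0033, 0.2083, 0, 0, -0.0032, -0.36], [0.0017, -0.0033, 0.25, 0, 0, -0.0032, -0.36], [0.0017, -0.0033, 0.2667, 0, 0, -0.0032, -0.36], [0.0017, -0.0033, 0.2717, 0, 0, -0.0032, -0.36], [0.0017, -0.0033, 0.2717, 0, 0, -0.0032, -0.36], [0.0017, -0.0033, 0.2717, 0, 0, -0.0032, 1], [0.0017, -0.0033, 0.2717, 0, 0, -0.0032, 1], [0.0017, -0.0033, 0.2717, 0, 0, -0.0032, 1], [0.0017, -0.0033, 0.2717, 0, 0, -0.0032, 1], [0.0017, -0.0033, 0.2717, 0, 0, -0.0032, 1]],
])

```text
time_s: 24.0
ee_pos: [0.598, 0.2913, 0.0424]
eef_rot: [3.14, -0.0, 1.559]
force: [-1.7, -1.3, 6.3]
grip_width: 0.0478
grip_force: 20.0
```

Scaled: -230 mm / 600 = -0.3833, -192 mm / 600 = -0.32, 0.1 rad / 3.1416 = 0.0318.

Emit:
arm_command([
  [[0, 0, -0.0083, 0, 0, 0, 1], [0, 0, -0.0333, 0, 0, 0, 1], [0, 0, -0.1, 0, 0, 0, 1], [0, 0, -0.1833, 0, 0, 0, 1], [0, 0, -0.25, 0, 0, 0, 1], [-0.08, 0.005, -0.25, 0, 0, 0.0064, 1], [-0.16, 0.01, -0.25, 0, 0, 0.0127, 1], [-0.24, 0.015, -0.25, 0, 0, 0.0191, 1], [-0.32, 0.02, -0.25, 0, 0, 0.0255, 1], [-0.3833, 0.025, -0.25, 0, 0, 0.0318, 1], [-0.3833, 0.025, -0.25, 0, 0, 0.0318, 1], [-0.3833, 0.025, -0.25, 0, 0, 0.0318, 1]],
])

```text
time_s: 25.2
ee_pos: [0.6098, 0.0604, 0.1923]
eef_rot: [3.141, -0.0, 1.457]
force: [-0.1, 1.5, -1.9]
grip_width: 0.0479
grip_force: 20.0
```

```bash
python3 - <<'E'
from pile import *
o=ctrl.get_obs();A=R.from_euler('xyz',o['eef_rot']);print(o['ee_pos'],o['force'],o['grip_width'])
p,d,i=shot('wrist');w=pts(d,i);q=A.inv().apply((w-o['ee_pos']).reshape(-1,3)).reshape(w.shape)
m=(abs(q[...,2]+.019)<.008)&(abs(q[...,1])<.023)&(q[...,0]>-.08); m[:100]=0; v,u=np.nonzero(m); print(v.min(),v.max(),np.nanmin(q[m][:,0]),np.nanmax(q[m][:,0]),np.nanmedian(q[m][:,2]))
# edge rows at centre column by depth
print([(int(r),q[r,261].round(3)) for r in range(115,150,3)])
pile('top',.05,.07);pile('top',.007,.07)
pile('top',.026,.06,(.50,-.1));pile('side',.05,.07)
print(delta([.481,-.335,.19],[np.pi,0,np.pi/2-.2372]))
E
```

```text
[0.60984425 0.06041648 0.19230065] [-0.06324552  1.47976157 -1.91123416] 0.04785759279843295
134 310 -0.05922920875837808 0.06050274716048482 -0.016039807751083688
[(115, array([0.076, 0.001, 0.143])), (118, array([0.073, 0.001, 0.143])), (121, array([0.07 , 0.001, 0.143])), (124, array([0.066, 0.001, 0.141])), (127, array([0.063, 0.001, 0.143])), (130, array([0.059, 0.001, 0.144])), (133, array([ 0.061,  0.001, -0.008])), (136, array([ 0.059,  0.001, -0.015])), (139, array([ 0.058,  0.001, -0.015])), (142, array([ 0.056,  0.001, -0.016])), (145, array([ 0.054,  0.001, -0.016])), (148, array([ 0.052,  0.001, -0.015]))]
top [355. 210.] 522 [ 0.4786 -0.3354  0.0572] 0.0574 ((0.4791099429130554, -0.3361639380455017), (0.12136564403772354, 0.048581644892692566), 75.91471862792969)
top [352. 210.] 1230 [ 0.4786 -0.332   0.032 ] 0.0146 ((0.4813036024570465, -0.3360506594181061), (0.15003350377082825, 0.10122011601924896), 75.63897705078125)
top [285. 200.] 455 [ 0.5206 -0.1054  0.0354] 0.0355 ((0.52138751745224, -0.10549657046794891), (0.04994544759392738, 0.1091373935341835), 73.5007553100586)
side [281. 152.] 322 [ 0.4815 -0.3264  0.0587] 0.0594 ((0.4810924828052521, -0.33442020416259766), (0.12171338498592377, 0.04992213845252991), 74.93094635009766)
(array([-408.8,  -84.1,    1.4]), array([-0.000e+00, -1.000e-04,  1.268e-01]))
```

Scaled: -409 mm / 600 = -0.6817, -380 mm / 600 = -0.6333, 0.13 rad / 3.1416 = 0.0414.

Emit:
arm_command([
  [[-0.08, -0.0167, 0, 0, 0, 0.0095, 1], [-0.16, -0.0333, 0, 0, 0, 0.0159, 1], [-0.24, -0.05, 0, 0, 0, 0.0223, 1], [-0.32, -0.0667, 0, 0, 0, 0.0286, 1], [-0.4, -0.0833, 0, 0, 0, 0.035, 1], [-0.48, -0.1, 0, 0, 0, 0.0414, 1], [-0.56, -0.1167, 0, 0, 0, 0.0414, 1], [-0.6333, -0.1317, 0, 0, 0, 0.0414, 1], [-0.6817, -0.14, 0.0333, 0, 0, 0.0414, 1], [-0.6817, -0.14, 0.1, 0, 0, 0.0414, 1], [-0.6817, -0.14, 0.15, 0, 0, 0.0414, 1], [-0.6817, -0.14, 0.15, 0, 0, 0.0414, 1]],
])

```text
time_s: 26.65
ee_pos: [0.4793, -0.3345, 0.0975]
eef_rot: [-3.135, -0.003, 1.329]
force: [0.8, -0.5, -1.3]
grip_width: 0.0474
grip_force: 20.0
```

```bash
python3 - <<'E'
from h import *
o=ctrl.get_obs();print(o['ee_pos'],o['force'],delta([.4803,-.335,.0655],[np.pi,0,np.pi/2-.239]))
E
```

```text
[ 0.47927482 -0.33449025  0.09747818] [ 0.79365761 -0.45145228 -1.33605221] (array([-0.3,  1.3, 32. ]), array([-0.0063, -0.0029, -0.0024]))
```

Scaled: 20 mm / 600 = 0.0333, 15 mm / 600 = 0.025.

Emit:
arm_command([
  [[0, 0.0017, 0.0083, 0, 0, 0, 1], [0, 0.0017, 0.0167, 0, 0, 0, 1], [0, 0.0017, 0.025, 0, 0, 0, 1], [0, 0.0017, 0.0333, 0, 0, 0, 1], [0, 0.0017, 0.0333, 0, 0, 0, 1], [0, 0.0017, 0.0333, 0, 0, 0, 1]],
])

```text
time_s: 27.25
ee_pos: [0.4816, -0.3363, 0.0815]
eef_rot: [3.141, 0.0, 1.329]
force: [-0.4, -0.2, -1.0]
grip_width: 0.0477
grip_force: 20.0
```

```bash
python3 - <<'E'
from h import *
o=ctrl.get_obs();print(o['ee_pos'],o['force'],delta([.4803,-.335,.0655],[np.pi,0,np.pi/2-.239]))
E
```

```text
[ 0.48162039 -0.33634429  0.08147214] [-0.37658093 -0.15374851 -0.96412579] (array([ 1. , -1.6, 16. ]), array([ 0.0001,  0.0001, -0.0029]))
```

Scaled: 15 mm / 600 = 0.025, 14.5 mm / 600 = 0.0242, -0.003 rad / 3.1416 = -0.001.

Emit:
arm_command([
  [[0.0017, -0.0025, 0.0067, 0, 0, -0.001, 1], [0.0017, -0.0025, 0.0133, 0, 0, -0.001, 1], [0.0017, -0.0025, 0.0183, 0, 0, -0.001, 1], [0.0017, -0.0025, 0.0217, 0, 0, -0.001, 1], [0.0017, -0.0025, 0.0233, 0, 0, -0.001, 1], [0.0017, -0.0025, 0.0242, 0, 0, -0.001, 1], [0.0017, -0.0025, 0.025, 0, 0, -0.001, 1]],
])

```text
time_s: 27.95
ee_pos: [0.4804, -0.3351, 0.0664]
eef_rot: [3.141, 0.0, 1.332]
force: [0.0, -0.7, -1.1]
grip_width: 0.0478
grip_force: 20.0
```

Scaled: 1.2 mm / 600 = 0.002, 0.8 mm / 600 = 0.0013.

Emit:
arm_command([
  [[0, 0, 0.0007, 0, 0, 0, 1], [0, 0, 0.0013, 0, 0, 0, 1], [0, 0, 0.002, 0, 0, 0, 1]],
])

```text
time_s: 28.25
ee_pos: [0.4803, -0.335, 0.0651]
eef_rot: [3.142, 0.0, 1.332]
force: [0.0, 1.0, -1.2]
grip_width: 0.0479
grip_force: 20.0
```

Scaled: 0.8 mm / 600 = 0.0013, 0.4 mm / 600 = 0.0007.

Emit:
arm_command([
  [[0, 0, 0.0007, 0, 0, 0, 1], [0, 0, 0.0013, 0, 0, 0, 1]],
])

```text
time_s: 28.45
ee_pos: [0.4804, -0.3351, 0.0649]
eef_rot: [3.141, 0.0, 1.332]
force: [-4.1, 2.5, 9.3]
grip_width: 0.0481
grip_force: 20.0
```

Scaled: 0.5 mm / 600 = 0.0008, 0.3 mm / 600 = 0.0005.

Emit:
arm_command([
  [[0, 0, 0.0005, 0, 0, 0, 1], [0, 0, 0.0008, 0, 0, 0, 1]],
])

```text
time_s: 28.65
ee_pos: [0.4804, -0.3351, 0.0649]
eef_rot: [3.141, 0.0, 1.332]
force: [-5.8, 4.5, 13.4]
grip_width: 0.0479
grip_force: 20.0
```

Scaled: 150 mm / 600 = 0.25, -120 mm / 600 = -0.2.

Emit:
arm_command([
  [[0, 0, -0.0008, 0, 0, 0, 1], [0, 0, -0.0015, 0, 0, 0, 1], [0, 0, -0.0015, 0, 0, 0, -0.36], [0, 0, -0.0015, 0, 0, 0, -0.36], [0, 0, -0.0015, 0, 0, 0, -0.36], [0, 0, -0.0167, 0, 0, 0, -0.36], [0, 0, -0.0667, 0, 0, 0, -0.36], [0, 0, -0.15, 0, 0, 0, -0.36], [0.0833, 0, -0.2, 0, 0, 0, -0.36], [0.1667, 0, -0.2, 0, 0, 0, -0.36], [0.25, 0, -0.2, 0, 0, 0, -0.36], [0.25, 0, -0.2, 0, 0, 0, -0.36]],
])

```text
time_s: 29.85
ee_pos: [0.5168, -0.1852, 0.185]
eef_rot: [3.14, -0.0, 1.336]
force: [0.5, -0.2, -0.7]
grip_width: 0.0637
grip_force: 0.0
```

```bash
python3 - <<'E'
from pile import *
o=ctrl.get_obs();print(o['ee_pos'],o['eef_rot'],o['qpos'])
pile('top',.07,.09);pile('side',.07,.09)
for n in('top','wrist','side'): pile(n,.024,.06,(.521,-.105))
shot('wrist','w4.png')
E
```

```text
[ 0.51675807 -0.18524293  0.18504117] [ 3.14025754e+00 -4.01561580e-04  1.33561169e+00] [-4.11233851e-01  3.13967109e-01  1.55122430e+00  6.57722651e-04
  1.27515716e+00 -1.76240181e-01]
top [356. 209.] 528 [ 0.4778 -0.3355  0.0811] 0.0811 ((0.4776618480682373, -0.3342219293117523), (0.1214708462357521, 0.05308660864830017), 76.0118408203125)
side [282. 147.] 340 [ 0.4814 -0.3212  0.0818] 0.0832 ((0.4814333915710449, -0.3326587677001953), (0.12067148834466934, 0.049177318811416626), 76.46521759033203)
top [285. 199.] 396 [ 0.5255 -0.1036  0.0357] 0.036 ((0.5220629572868347, -0.10168725252151489), (0.048996079713106155, 0.11192860454320908), 68.52687072753906)
wrist [249. 108.] 4105 [ 0.5238 -0.1049  0.035 ] 0.0354 ((0.5237600803375244, -0.10503033548593521), (0.0500662662088871, 0.11007270961999893), 74.0138931274414)
side [265. 199.] 503 [ 0.5229 -0.0965  0.0354] 0.0372 ((0.5234179496765137, -0.10502104461193085), (0.052497200667858124, 0.11014968901872635), 74.66152954101562)
```

View pics/w4.png

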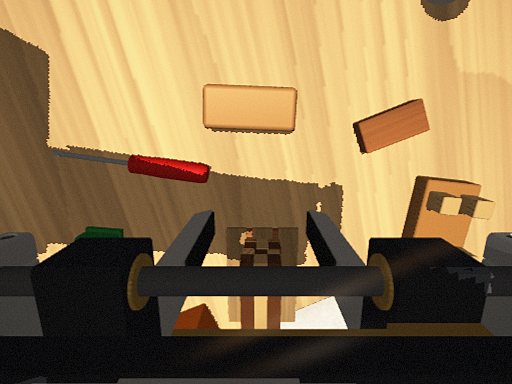

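Both blanks are stacked, with the top at z 0.081. The block is at wrist pixel (249,108), world (0.5237, -0.105), with yaw about -0.275.

```bash
python3 - <<'E'
from h import *
print(delta([.5237,-.105,.15],[np.pi,0,np.pi-.275]))
E
```

```text
(array([ 85. , -12.4,  33.7]), array([-3.0000e-04, -1.0000e-04, -1.5363e+00]))
```

Scaled: 85 mm / 600 = 0.1417, 42 mm / 600 = 0.07, -1.536 rad / 3.1416 = -0.4889.

Emit:
arm_command([
  [[0.07, -0.01, 0, 0, 0, -0.0446, -0.5], [0.1417, -0.02, 0, 0, 0, -0.0891, -0.5], [0.1417, -0.02, 0, 0, 0, -0.1337, -0.5], [0.1417, -0.02, 0, 0, 0, -0.1783, -0.5], [0.1417, -0.02, 0, 0, 0, -0.2228, -0.5], [0.1417, -0.02, 0, 0, 0, -0.2674, -0.5], [0.1417, -0.02, 0, 0, 0, -0.3119, -0.5], [0.1417, -0.02, 0.0167, 0, 0, -0.3565, -0.5], [0.1417, -0.02, 0.0333, 0, 0, -0.4011, -0.5], [0.1417, -0.02, 0.0567, 0, 0, -0.4456, -0.5], [0.1417, -0.02, 0.0567, 0, 0, -0.4889, -0.5], [0.1417, -0.02, 0.0567, 0, 0, -0.4889, -0.5]],
])

```text
time_s: 31.35
ee_pos: [0.5241, -0.1049, 0.1494]
eef_rot: [-3.142, -0.001, 2.868]
force: [0.1, 0.1, 0.1]
grip_width: 0.0705
grip_force: 0.0
```

```bash
python3 - <<'E'
from pile import *
pile('side',.024,.045,(.521,-.105)); pile('wrist',.024,.045,(.521,-.105));
o=ctrl.get_obs();print(o['ee_pos'],o['eef_rot'],delta([.5237,-.105,.011],[np.pi,0,np.pi-.275]))
E
```

```text
side [265. 199.] 504 [ 0.5227 -0.0963  0.0355] 0.0375 ((0.5231168270111084, -0.10454515367746353), (0.05144639313220978, 0.10925973951816559), 74.2491455078125)
wrist [260. 181.] 4244 [ 0.5196 -0.1035  0.0349] 0.0353 ((0.5221502184867859, -0.10426320135593414), (0.05014088377356529, 0.10795629024505615), 74.0445785522461)
[ 0.52437109 -0.10463761  0.14996644] [-3.14158814e+00  2.45268080e-04  2.86254874e+00] (array([  0.6,  -0.5, 139. ]), array([-0.    ,  0.0002, -0.004 ]))
```

Scaled: 138 mm / 600 = 0.23, 134 mm / 600 = 0.2233.

Emit:
arm_command([
  [[0.0017, 0, 0.075, 0, 0, 0, -0.5], [0.0017, 0, 0.15, 0, 0, 0, -0.5], [0.0017, 0, 0.2, 0, 0, 0, -0.5], [0.0017, 0, 0.2233, 0, 0, 0, -0.5], [0.0017, 0, 0.23, 0, 0, 0, -0.5], [0.0017, 0, 0.23, 0, 0, 0, -0.5], [0.0017, 0, 0.23, 0, 0, 0, 1], [0.0017, 0, 0.23, 0, 0, 0, 1], [0.0017, 0, 0.23, 0, 0, 0, 1], [0.0017, 0, 0.23, 0, 0, 0, 1], [0.0017, 0, 0.23, 0, 0, 0, 1], [0.0017, 0, 0.23, 0, 0, 0, 1]],
], squeeze=25)

```text
time_s: 32.65
ee_pos: [0.5238, -0.1037, 0.0127]
eef_rot: [-3.142, 0.001, 2.868]
force: [-1.2, 0.6, 7.2]
grip_width: 0.0495
grip_force: 25.0
```

Scaled: -170 mm / 600 = -0.2833, -140 mm / 600 = -0.2333.

Emit:
arm_command([
  [[0, 0, -0.0167, 0, 0, 0, 1], [0, 0, -0.0667, 0, 0, 0, 1], [0, 0, -0.15, 0, 0, 0, 1], [0, 0, -0.2333, 0, 0, 0, 1], [0, 0, -0.2833, 0, 0, 0, 1], [0, 0, -0.2833, 0, 0, 0, 1], [0, 0, -0.2833, 0, 0, 0, 1]],
])

```text
time_s: 33.35
ee_pos: [0.5231, -0.1035, 0.1817]
eef_rot: [-3.142, 0.0, 2.868]
force: [-0.9, -0.3, -2.0]
grip_width: 0.0497
grip_force: 25.0
```

```bash
python3 - <<'E'
from h import *
o=ctrl.get_obs();A=R.from_euler('xyz',o['eef_rot']);print(o['ee_pos'],o['force'],o['moment'],o['grip_width'])
p,d,i=shot('wrist','w5.png');w=pts(d,i);q=A.inv().apply((w-o['ee_pos']).reshape(-1,3)).reshape(w.shape)
m=(abs(q[...,2]+.025)<.008)&(abs(q[...,1])<.02)&(abs(q[...,0])<.08); m[:100]=0; print(np.nanmin(q[m],0),np.nanmax(q[m],0),np.nanmedian(q[m][:,2]))
print(delta([.4803,-.335,.19],[np.pi,0,np.pi/2-.239]))
E
```

```text
[ 0.52305158 -0.10346619  0.18168076] [-0.92360995 -0.25442281 -2.03898541] [ 0.01148264 -0.01895943  0.03259291] 0.04965359216642683
[-0.0537082  -0.01999722 -0.02503775] [ 0.05523513  0.01999918 -0.01700915] -0.022648353863128332
(array([ -21.8, -234.5,   -9.4]), array([-1.500e-03, -1.500e-03,  1.536e+00]))
```

View pics/w5.png

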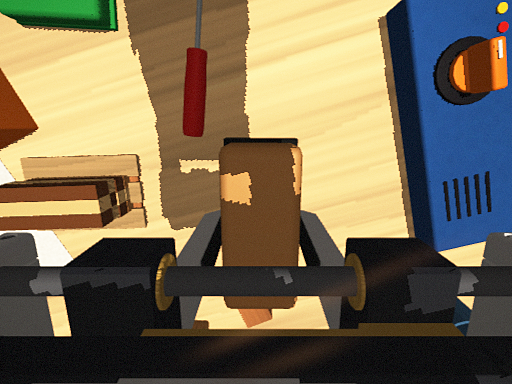

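Scaled: -235 mm / 600 = -0.3917, -225 mm / 600 = -0.375, 1.536 rad / 3.1416 = 0.4889.

Emit:
arm_command([
  [[-0.0033, -0.0383, 0, 0, 0, 0.0446, 1], [-0.0067, -0.0767, 0, 0, 0, 0.0891, 1], [-0.01, -0.1167, 0, 0, 0, 0.1337, 1], [-0.015, -0.1567, 0, 0, 0, 0.1783, 1], [-0.0183, -0.195, 0, 0, 0, 0.2228, 1], [-0.0217, -0.2333, 0, 0, 0, 0.2674, 1], [-0.025, -0.2733, 0, 0, 0, 0.3119, 1], [-0.0283, -0.3133, 0, 0, 0, 0.3565, 1], [-0.0317, -0.3517, 0, 0, 0, 0.4011, 1], [-0.035, -0.375, 0, 0, 0, 0.4456, 1], [-0.0367, -0.3917, 0, 0, 0, 0.4889, 1], [-0.0367, -0.3917, 0, 0, 0, 0.4889, 1]],
])

```text
time_s: 34.6
ee_pos: [0.4801, -0.3363, 0.1797]
eef_rot: [-3.138, -0.001, 1.328]
force: [-0.3, 0.4, -1.2]
grip_width: 0.0498
grip_force: 25.0
```

Scaled: 65 mm / 600 = 0.1083, 62 mm / 600 = 0.1033.

Emit:
arm_command([
  [[0, 0, 0.0333, 0, 0, 0, 1], [0, 0, 0.0667, 0, 0, 0, 1], [0, 0, 0.0917, 0, 0, 0, 1], [0, 0, 0.1033, 0, 0, 0, 1], [0, 0, 0.1083, 0, 0, 0, 1], [0, 0, 0.1083, 0, 0, 0, 1], [0, 0, 0.1083, 0, 0, 0, 1]],
])

```text
time_s: 35.3
ee_pos: [0.4813, -0.3358, 0.1175]
eef_rot: [3.141, 0.0, 1.333]
force: [-0.7, -0.5, -1.7]
grip_width: 0.0498
grip_force: 25.0
```

```bash
python3 - <<'E'
from h import *
o=ctrl.get_obs();print(o['ee_pos'],o['force'],delta([.4803,-.3358,.0955],[np.pi,0,np.pi/2-.239]))
E
```

```text
[ 0.48127231 -0.33582816  0.11746969] [-0.67930293 -0.54459769 -1.73666992] (array([-0.2, -1. , 22. ]), array([0.0009, 0.0004, 0.0008]))
```

Scaled: 21 mm / 600 = 0.035, 20.5 mm / 600 = 0.0342.

Emit:
arm_command([
  [[0, -0.0017, 0.0117, 0, 0, 0, 1], [0, -0.0017, 0.0217, 0, 0, 0, 1], [0, -0.0017, 0.0283, 0, 0, 0, 1], [0, -0.0017, 0.0317, 0, 0, 0, 1], [0, -0.0017, 0.0333, 0, 0, 0, 1], [0, -0.0017, 0.0342, 0, 0, 0, 1], [0, -0.0017, 0.035, 0, 0, 0, 1]],
])

```text
time_s: 36.0
ee_pos: [0.4801, -0.3356, 0.0959]
eef_rot: [3.141, 0.0, 1.332]
force: [-1.2, 0.0, -2.7]
grip_width: 0.05
grip_force: 25.0
```

Scaled: 1.2 mm / 600 = 0.002, 0.8 mm / 600 = 0.0013.

Emit:
arm_command([
  [[0, 0, 0.0007, 0, 0, 0, 1], [0, 0, 0.0013, 0, 0, 0, 1], [0, 0, 0.002, 0, 0, 0, 1]],
])

```text
time_s: 36.3
ee_pos: [0.48, -0.3355, 0.0946]
eef_rot: [3.142, 0.0, 1.332]
force: [0.6, -0.3, -2.5]
grip_width: 0.0498
grip_force: 25.0
```

Scaled: 0.8 mm / 600 = 0.0013, 0.4 mm / 600 = 0.0007.

Emit:
arm_command([
  [[0, 0, 0.0007, 0, 0, 0, 1], [0, 0, 0.0013, 0, 0, 0, 1]],
])

```text
time_s: 36.5
ee_pos: [0.4801, -0.3356, 0.0943]
eef_rot: [3.141, 0.0, 1.332]
force: [-3.2, 2.2, 6.9]
grip_width: 0.0501
grip_force: 25.0
```

Scaled: 0.5 mm / 600 = 0.0008, 0.3 mm / 600 = 0.0005.

Emit:
arm_command([
  [[0, 0, 0.0005, 0, 0, 0, 1], [0, 0, 0.0008, 0, 0, 0, 1]],
])

```text
time_s: 36.7
ee_pos: [0.4801, -0.3356, 0.0943]
eef_rot: [3.141, 0.0, 1.332]
force: [-4.2, 3.8, 10.0]
grip_width: 0.0502
grip_force: 25.0
```

Contact again. I'll relax, release and retreat clear.

Emit:
arm_command([
  [[0, 0, -0.0007, 0, 0, 0, 1], [0, 0, -0.0012, 0, 0, 0, 1], [0, 0, -0.0012, 0, 0, 0, -0.5], [0, 0, -0.0012, 0, 0, 0, -0.5], [0, 0, -0.0012, 0, 0, 0, -0.5], [0, 0, -0.0167, 0, 0, 0, -0.5], [0, 0, -0.0667, 0, 0, 0, -0.5], [0, 0, -0.15, 0, 0, 0, -0.5], [0.0833, 0, -0.1833, 0, 0, 0, -0.5], [0.1667, 0, -0.1833, 0, 0, 0, -0.5], [0.25, 0, -0.1833, 0, 0, 0, -0.5], [0.3333, 0, -0.1833, 0, 0, 0, -0.5]],
])

```text
time_s: 37.9
ee_pos: [0.5267, -0.1429, 0.2044]
eef_rot: [3.14, 0.0, 1.331]
force: [0.6, 0.6, -0.7]
grip_width: 0.0706
grip_force: 0.0
```

Scaled: 130 mm / 600 = 0.2167, 100 mm / 600 = 0.1667.

Emit:
arm_command([
  [[0.0833, 0, 0, 0, 0, 0, -0.5], [0.1667, 0, 0, 0, 0, 0, -0.5], [0.2167, 0, 0, 0, 0, 0, -0.5], [0.2167, 0, 0, 0, 0, 0, -0.5]],
])

```text
time_s: 38.3
ee_pos: [0.5578, -0.0151, 0.204]
eef_rot: [3.141, -0.0, 1.336]
force: [-0.2, -0.7, 0.2]
grip_width: 0.0709
grip_force: 0.0
```

```bash
python3 - <<'E'
from pile import *
pile('top',.105,.13);pile('top',.006,.13);pile('side',.105,.13)
p,d,i=shot('top');s,_,_=shot('side')
cv2.imwrite('pics/fin.png',np.hstack([cv2.resize(p[100:290,120:460],(380,212)),s[90:302,120:500]]))
E
```

```text
top [358. 208.] 536 [ 0.4778 -0.3345  0.1167] 0.1173 ((0.47889697551727295, -0.33625006675720215), (0.11025277525186539, 0.05126781016588211), 76.25413513183594)
top [352. 210.] 1263 [ 0.4754 -0.3264  0.0629] 0.0589 ((0.4807267189025879, -0.33602726459503174), (0.1517186313867569, 0.10214605927467346), 75.70685577392578)
side [283. 138.] 273 [ 0.4797 -0.3155  0.1172] 0.119 ((0.48075294494628906, -0.33245134353637695), (0.11006652563810349, 0.050242964178323746), 76.77113342285156)
```

View pics/fin.png

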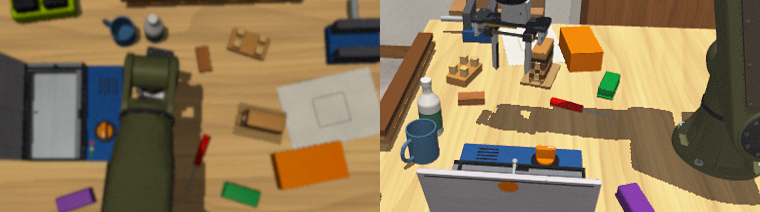

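The final view shows the box empty with its lid open, at left (55,112). The block is flat and centred on the pile at left (262,120), top at z 0.117, and the bystanders are in place. I'll hand in.

```bash
python3 -c "
from station import ctrl
print(ctrl.hand_in())"
```

```text
the job is handed in; nothing more can be done
None
```

The job is handed in: box vented, lid open at its stop, blanks a and c (b was absent) stacked straight on the pile with the sanding block centred on top, though the fingertip pressed the lid's edge with about 49 N while swinging it over.

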